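# Draw the sagging bolt of the treat cabinet and hold its gate ajar

## Task

The gate of the small wooden treat cabinet is bolted, and the bolt sags: its turned-down nose hangs behind the bent-up lip of the keeper. Free the bolt by turning the lock knob on top of it a quarter turn anticlockwise to its stop, then lift the bolt's round knob so that the nose rides over the lip while you draw the bolt back out of the keeper, and pull the gate open about 8 cm (a hand's breadth) at its free edge. Finish while still holding the gate there with the bolt drawn, since it springs shut when let go, and leave the jars inside and the things beside the cabinet where they are.

Things in the scene. Friction and masses are not known exactly. Their poses are not given: they have to be found in the camera images.
- cabinet: Pale wooden cabinet, fixed on the worktop, 260 mm wide (its y), 170 mm high. Origin: centre of the underside of its carcass (125 mm deep); x points from front to back, y to the left seen from the robot, z up. The gate and, right of it, the 34 mm wide jamb with the keeper stand 16 mm thick before the carcass: front face at its x = -0.0785.
- gate: Barred gate at the cabinet's front with the bolt on it; hinged at its left on a vertical line, 222 mm from there to its free edge at the right. Origin: on the hinge line, in the gate's front face, at worktop height; y points from free edge to hinge, x to the back; shut, its axes are the cabinet's. Bolt, bolt knob and lock knob swing with it.
- gate_hinge (a point): point on the hinge line, at the top of the gate's front face (z = 0.170)
- gate_edge (a point): top of the gate's free edge, in its front face (z = 0.170)
- jamb_edge (a point): fixed point on the jamb beside the gate's free edge, front face, z = 0.170; gate_edge is 2 mm from it when the gate is shut, about 80 mm when ajar as wanted
- bolt_knob (a point): Centre of the bolt's round steel knob, 18 mm across and 28 mm long, axis level and square to the gate; this point stands 40 mm before the gate's face, the knob 26 to 54 mm, free all round, about 146 mm above the worktop at rest, 164 mm from the hinge line along the gate. The lock knob is 94 mm to its left (62 mm with the bolt drawn 32 mm).
- bolt_nose (a point): lower end of the bolt's turned-down nose, which stands in the keeper behind its lip
- lock_grip (a point): Middle of the lock knob's black bar handle: 10 mm thick, 34 mm long, 26 mm high (13 mm above and below this point, which is at z about 0.196; gate and cabinet end at z 0.170), 14 mm before the gate's face. The bar's 34 mm length is this point's y axis; at joint value 0 that points 45 degrees anticlockwise of the gate's y. It turns with the knob.
- lock_knob (a joint): Lock knob angle, rad: 0 = screwed home (starts at 0 to 0.25), growing anticlockwise seen from above to its stop at 1.571. A coarse screw: it rises 4 mm per rad; from about 1.15 its pin is clear of the notch in the bolt's tail, before that the bolt cannot slide. Stays where left; needs about 0.05 N m.
- bolt_draw (a joint): How far the bolt is drawn towards the hinge (along the gate's y), m: 0 = thrown, 0.034 = its stop; from 0.018 on its nose is clear of the keeper and the gate can open. About 1.2 N of friction; stays where left.
- bolt_lift (a joint): Pitch of the bolt about its tail, rad: 0 = sagged (its rest, 0.8 to 1.6 N of weight at the knob), 0.095 = highest. The knob is 94 mm from the pivot. From about 0.055 (5.2 mm of knob lift; 8.9 mm at most) the nose passes over the keeper's lip; to be kept up until bolt_draw is about 0.018. Drawn without lifting, the nose jams on the lip after 2 mm.
- gate_open (a joint): gate angle, rad, 0 = shut, growing as the free edge comes out towards the front; 0.36 is about 80 mm at the free edge. A spring shuts it: 0.15 N m at 0, 0.25 N m at 0.4, under 2 N at the bolt knob.
- sweet_jar: jar of coloured sweets with a grey lid, 68 mm across, 97 mm high, inside the cabinet; origin: centre of its underside; leave it
- nut_jar: jar of nuts with a black lid, 70 mm across, 90 mm high, inside the cabinet; origin: centre of its underside; leave it
- salt_shaker: glass salt shaker, 44 mm across, 90 mm high, on the worktop left of the cabinet; origin: centre of its underside; leave it
- tape_roll: roll of tape lying flat, 104 mm across, 25 mm high, on the worktop right of the cabinet; origin: centre of its underside; leave it
Things that resemble listed ones, but are neither listed nor needed, are in the scene too. Leave any red look-alike of the salt_shaker alone.

How it is judged:
By the outcome, as a careful person would: the job done as asked, in the order asked, and still so for the second after the job is handed in, while the arm keeps its last pose, push and grip.
It also fails if it takes over 45 s, if anything falls off the work surface, if the arm or the gripper's body presses on something with over 40 N, if the wrist force passes 120 N, or if a joint passes its speed limit or range.

## Robot

A 6-joint arm with a two-finger parallel gripper is mounted at the origin on a cart in front of the work surface, level with it; the furniture and walls round the work are solid. World frame = base frame: x ahead of the robot, y to its left, z up, the work surface at z = 0. Lengths are in m, angles in rad, forces in N, time in s.
With the tool pointing down it reaches from about 0.35 to 0.975 m from the base axis. Payload 4.9 kg.
Tool frame: the origin (TCP) lies midway between the tips of the shut fingers; the grasp point (between the pads) lies 19 mm behind it; z points along the fingers, y is the line along which they close (so a half turn about z gives the same grasp; the last joint's range is limited). The gripper opens to 85 mm and grips with 20 to 120 N. Pads are 22 mm wide; open, the fingers measure 114 mm over their backs; the gripper's body (76 mm by 85 mm) begins 54 mm behind the grasp point. The pads swing forward as they close: fully open they stand 13 mm farther back than shut.
Start: joints at [1.006, 0.053, 1.613, -0, 1.476, -0.119], TCP at [0.269, 0.564, 0.231] pointing down, gripper open.
Joint ranges: [-3.01, 3.01], [-1.01, 2.22], [0.06, 2.58], [-1.02, 4.17], [0.09, 2.62], [-3.14, 3.14]. Speed limits (rad/s): [2.57, 2.57, 3.14, 3.14, 3.14, 3.14].

## Interface

Orientations are given as a unit quaternion [w, x, y, z].
In Python, from plant import state, grab_frame, job_done, cut_out, place_of gives the robot as it stands.
- The arm moves only by the tool jog_arm, never from a script. Its argument "motion" is text: rows parted by semicolons, each of 7 numbers parted by spaces: the opening in per cent of the stroke, from 0 (shut) to 100 (fully open), then the shift along the tool's x, y, z as a fraction of full scale, then the turn, a rotation vector about the tool's x, y, z as a fraction of full scale. A call has exactly 5 rows; each row is the pose to reach, as a shift and turn from the pose commanded when the call began, along the tool's axes at that moment; what a row does not reach only later rows make up. Full scale, the value 1, is 50 cm for a shift and 1.5 rad for a turn. A row lasts 1/8 s, in which the tool goes at most 62.5 mm and 10.7 degrees, less where a joint would pass 70% of its speed; a pose out of reach is approached as far as the arm can. A call with a number of a shift or a turn outside -1 to 1 is refused whole. A call with a gripper value outside its range is refused whole. The fingers move at their own pace and stop on an object; the grip force is fixed at half the most. Time passes only in rows, so rows that repeat a pose let the fingers close, or fill a call up. It gives the time, the measured TCP pose, the force, the opening and the grip force at its end, in the units of the state.
- state(): the state, without advancing time (a new reading comes with each control period).
- grab_frame(name): name is "scene" or "top"; returns a dict with "color" (480x640x3 uint8, red, green, blue), "range_z" (480x640 float32, m along the optical axis (not along the pixel's ray), 0 where there is no reading), "intrinsics" (3x3 intrinsics, pixels), "k1" (the pictures are not rectified: a ray, as slopes to the right and down, at radius r is drawn at 1 + k1 r^2 times it, then the intrinsics apply), "world_from_camera" (4x4, takes a point from camera to world coordinates). Camera axes: x right, y up, looking along -z (the intrinsics and any distortion apply to the point x, -y, -z); pixel columns grow to the right and rows downward; lengths in m; the calibration is good to about 2 mm. A picture is of the moment at which its call begins.
- job_done(): hands the job in; it is judged then, once.
Trained networks look in the newest picture that a camera, given by its name, has taken for a name from the list of things; names that differ only in an ending like _2 or _b are one class to them, and where a whole thing is asked for, a point or a joint stands for the part that bears it (a point fixed in the world has none). Each returns a list of dicts, best first, with "p" (0 to 1); they miss things now and then, are a little off and sometimes report something else, mostly with a low value. They report only what shows in the picture. A call takes as long as a camera call. They do not tell look-alikes from the thing itself.
- cut_out(camera, thing): "pixels" (480x640 bool, what is visible of it).
- place_of(camera, thing): "at" ([x, y, z] in m, in world coordinates, good to about 4 mm: a listed point, or the origin of a listed thing).
The state is a dict: "time": time; "joint_pos": joint angles; "joint_vel": joint speeds; "joint_efforts": joint torques, N m; "tool_pos": TCP position; "tool_rot": TCP orientation; "contact_force": force on the tool from outside, world axes, zero at the start; "ft_torque": the same for the moment, N m; "gripper_width": opening from 0.0 (shut) to 1.0 (fully open); "grasp_force": force on a finger pad.
Only numpy, scipy, OpenCV 4.12 (cv2) and the standard library are available. Lean on these libraries where they do the work, as an engineer would, in place of code of your own. Each camera call takes 0.05 s, during which the arm holds its last target. There are 200 camera calls.

## Working session

There is one attempt and no reset: what is moved stays moved. The work goes in short steps, Python scripts to look and compute and a tool call to move; the robot and the scene stay as the last step left them, time stands still between calls to the robot, and variables do not carry over. Pictures are saved under pics/ and viewed, at most 10 in all, crops included, and the job is handed in when it is done.

Besides the shell and the picture viewer there is one more tool, called after ">>>" by a JSON object that holds its "fn" and its "kwargs", one argument or row to a line. jog_arm: Moves the arm, as the interface text tells. Shift numbers are shares of 50 cm and turn numbers shares of 1.5 rad, none past 1 either way. Its arguments: {"type":"object","properties":{"motion":{"type":"string"}},"required":["motion"]}

```bash
mkdir -p pics; python3 - <<'E'
from plant import *
import cv2,numpy as np
s=state(); print({k:np.round(v,3) for k,v in s.items()})
for c in("scene","top"):
    f=grab_frame(c); cv2.imwrite(f"pics/{c}0.png",f["color"][...,::-1]); print(c,f["k1"],np.round(f["world_from_camera"],3).tolist())
    for n in("cabinet","gate","gate_hinge","gate_edge","jamb_edge","bolt_knob","lock_grip","bolt_nose","salt_shaker","tape_roll"):
        print(n,[(round(float(d["p"]),2),np.round(d["at"],3).tolist()) for d in place_of(c,n)[:3]])
E
```

```text
{'time': np.float64(0.0), 'joint_pos': array([ 1.006,  0.053,  1.614,  0.   ,  1.476, -0.119]), 'joint_vel': array([ 0.001, -0.001,  0.002, -0.002,  0.002,  0.   ]), 'joint_efforts': array([-1.0000e-03, -3.9367e+01, -3.7018e+01, -0.0000e+00,  7.0000e-03,
        0.0000e+00]), 'tool_pos': array([0.269, 0.563, 0.23 ]), 'tool_rot': array([-0.   ,  0.221,  0.975, -0.001]), 'contact_force': array([ 0.85 ,  1.363, -0.037]), 'ft_torque': array([ 0.013, -0.022, -0.068]), 'grasp_force': np.float64(0.0), 'gripper_width': np.float64(1.001)}
scene -0.04965480884195947 [[-0.332, 0.427, -0.841, -0.234], [-0.943, -0.135, 0.304, -0.053], [0.016, 0.894, 0.448, 0.53], [0.0, 0.0, 0.0, 1.0]]
cabinet [(0.96, [0.561, -0.322, 0.0])]
gate [(0.97, [0.47, -0.201, 0.0]), (0.46, [0.57, -0.168, 0.0])]
gate_hinge [(0.59, [0.474, -0.204, 0.168])]
gate_edge [(0.62, [0.486, -0.421, 0.171])]
jamb_edge [(0.95, [0.486, -0.424, 0.172])]
bolt_knob [(0.84, [0.441, -0.365, 0.143])]
lock_grip [(0.81, [0.465, -0.275, 0.194]), (0.66, [0.472, -0.202, 0.0])]
bolt_nose [(0.73, [0.472, -0.435, 0.128]), (0.21, [0.484, -0.424, 0.171])]
salt_shaker [(0.97, [0.551, -0.089, -0.001]), (0.73, [0.459, -0.136, 0.001])]
tape_roll [(0.61, [0.376, -0.531, -0.002])]
top -0.03717080834176933 [[-0.001, 0.999, -0.047, 0.44], [-1.0, -0.0, 0.011, -0.295], [0.011, 0.047, 0.999, 1.091], [0.0, 0.0, 0.0, 1.0]]
cabinet []
gate [(0.91, [0.468, -0.201, -0.001])]
gate_hinge [(0.63, [0.474, -0.201, 0.171]), (0.42, [0.441, -0.368, 0.145])]
gate_edge [(0.8, [0.483, -0.421, 0.172])]
jamb_edge []
bolt_knob [(0.81, [0.442, -0.368, 0.146]), (0.24, [0.572, -0.166, 0.0])]
lock_grip [(0.43, [0.463, -0.268, 0.196])]
bolt_nose [(0.75, [0.471, -0.439, 0.123])]
salt_shaker [(0.9, [0.552, -0.083, -0.003]), (0.75, [0.46, -0.137, -0.002]), (0.58, [0.569, -0.168, 0.002])]
tape_roll [(0.86, [0.379, -0.533, 0.001]), (0.73, [0.486, -0.421, 0.171])]
```

View pics/scene0.png

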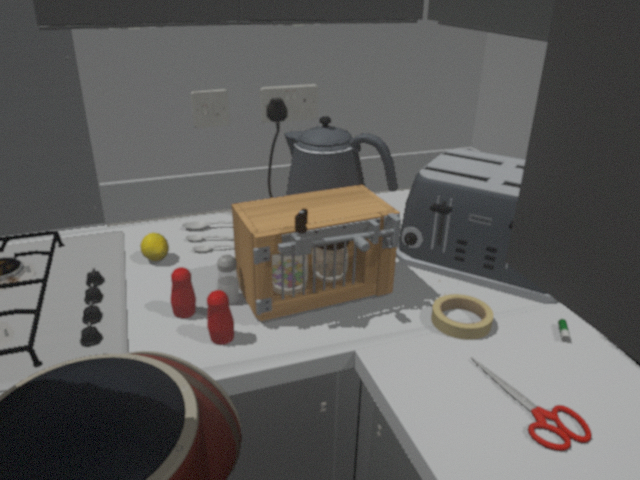

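View pics/top0.png

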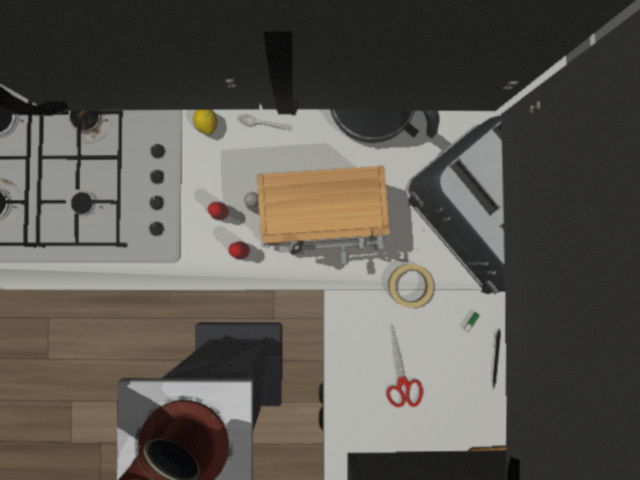

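```bash
cat > h.py <<'E'
from plant import *
import cv2,numpy as np
from scipy.spatial.transform import Rotation as R
def rot(q): return R.from_quat(np.r_[q[1:],q[0]])
def cloud(f):
    K=f["intrinsics"]; v,u=np.mgrid[:480,:640]; k=np.float64(f["k1"])
    p=cv2.undistortPoints(np.stack([u,v],-1).reshape(-1,1,2).astype(float),K,np.array([k,0,0,0,0])).reshape(480,640,2)
    z=f["range_z"]; P=np.stack([p[...,0]*z,-p[...,1]*z,-z],-1); T=f["world_from_camera"]
    return P@T[:3,:3].T+T[:3,3]
def go(pos,Rw=None):
    "shift/turn fractions from the present pose to TCP pos, rotation Rw (matrix)"
    s=state(); r=rot(s["tool_rot"]); d=r.inv().apply(np.array(pos)-s["tool_pos"])/.5
    w=(r.inv()*R.from_matrix(Rw)).as_rotvec()/1.5 if Rw is not None else np.zeros(3)
    print("tcp",np.round(s["tool_pos"],4),"go",np.round(d,4),np.round(w,4))
def down(yaw):  # tool down, tool y at yaw
    y=np.array([np.cos(yaw),np.sin(yaw),0]); z=np.array([0,0,-1.]); return np.stack([np.cross(y,z),y,z],1)
E
python3 - <<'E'
from h import *
for c in("scene","top"):
    f=grab_frame(c); P=cloud(f)
    for n in("lock_grip","bolt_knob"):
        for d in cut_out(c,n)[:2]:
            m=d["pixels"]&(f["range_z"]>0); Q=P[m]; v,u=np.nonzero(m)
            print(c,n,round(float(d["p"]),2),m.sum(),"px",u.mean().round(),v.mean().round(),"med",np.median(Q,0).round(3),"lo",np.percentile(Q,5,0).round(3),"hi",np.percentile(Q,95,0).round(3))
            if n=="lock_grip":
                H=Q[Q[:,2]>.185]; print(len(H),H.mean(0).round(4) if len(H) else 0)
                if len(H)>5:
                    w,V=np.linalg.eigh(np.cov(H[:,:2].T)); print("bar angle deg",np.degrees(np.arctan2(V[1,1],V[0,1])),np.sqrt(w))
f=grab_frame("scene"); a=cv2.resize(f["color"][185:315,225:405,::-1],None,fx=4.4,fy=4.4,interpolation=cv2.INTER_CUBIC)
cv2.imwrite("pics/crop1.png",cv2.convertScaleAbs(a,alpha=1.5))
# cabinet top: fit rectangle from the top camera
f=grab_frame("top");P=cloud(f);m=(abs(P[...,2]-.17)<.008)&(P[...,0]>.4)&(P[...,0]<.7)&(P[...,1]<-.15)&(P[...,1]>-.5)
r=cv2.minAreaRect(P[m][:,:2].astype(np.float32)*1000);print(r)
m=(P[...,2]>.2)&(abs(P[...,0]-.45)<.15)&(abs(P[...,1]+.3)<.2);print("above .2",P[m].max(0) if m.any() else None, m.sum())
E
```

```text
scene lock_grip 0.73 268 px 301.0 221.0 med [ 0.453 -0.271  0.196] lo [ 0.446 -0.284  0.178] hi [ 0.469 -0.26   0.208]
217 [ 0.4553 -0.2706  0.1987]
bar angle deg 134.30301481586835 [0.00248651 0.01068193]
scene lock_grip 0.29 2002 px 462.0 317.0 med [ 0.368 -0.53   0.021] lo [ 0.326 -0.574  0.003] hi [ 0.415 -0.485  0.028]
0 0
scene bolt_knob 0.59 896 px 341.0 240.0 med [ 0.462 -0.357  0.15 ] lo [ 0.429 -0.432  0.136] hi [ 0.481 -0.24   0.157]
top bolt_knob 0.73 584 px 333.0 248.0 med [ 0.465 -0.358  0.151] lo [ 0.437 -0.425  0.001] hi [ 0.476 -0.246  0.157]
((537.6734619140625, -323.09552001953125), (168.94705200195312, 258.6753845214844), 3.7390871047973633)
above .2 [ 0.4755814  -0.25782071  1.09057803] 1355
```

View pics/crop1.png

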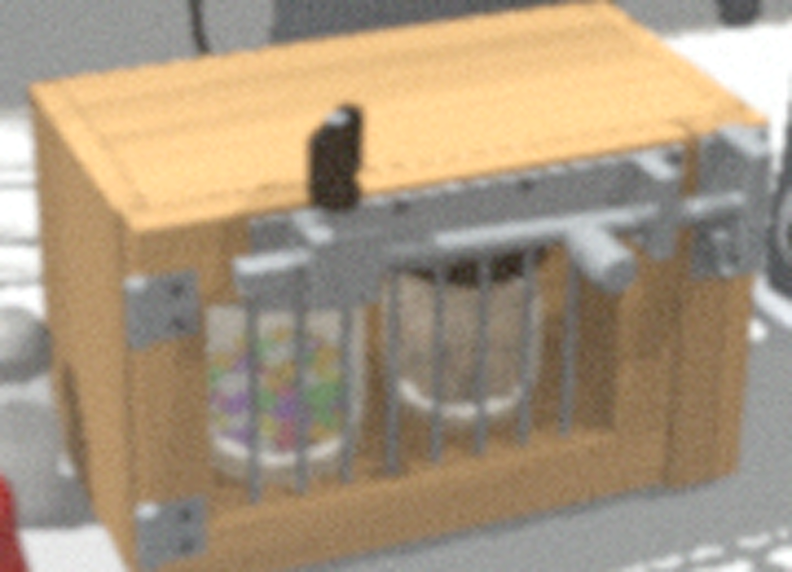

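>>> {"fn": "jog_arm", "kwargs": {
  "motion": "100 -0.084 -0.082 -0.028 0 0 0.12; 100 -0.168 -0.164 -0.056 0 0 0.24; 100 -0.252 -0.246 -0.084 0 0 0.36; 100 -0.336 -0.328 -0.112 0 0 0.48; 100 -0.42 -0.41 -0.14 0 0 0.6"
}}

```text
time: 2.12
tool_pos: [0.3708, 0.2867, 0.302]
tool_rot: [0.0, 0.625, 0.78, 0.0]
contact_force: [0.6, 0.1, 0.7]
gripper_width: 1.001
grasp_force: 0.0
```

```bash
python3 - <<'E'
from h import *
s=state();print(s["joint_pos"].round(3))
r=rot(s["tool_rot"]).as_matrix();print(r.round(2),np.degrees(np.arctan2(r[1,1],r[0,1])))
go([.42,.0,.30]);go([.464,-.272,.30],down(np.radians(-129)))
E
```

```text
[ 0.499 -0.365  1.869 -0.     1.637  0.28 ]
[[-0.22  0.98  0.  ]
 [ 0.98  0.22  0.  ]
 [ 0.    0.   -1.  ]] 12.579491871479673
tcp [0.3708 0.2867 0.302 ] go [-0.581  -0.0289  0.0039] [0. 0. 0.]
tcp [0.3708 0.2867 0.302 ] go [-1.1311 -0.0615  0.0038] [ 2.0000e-04 -8.0000e-04  1.6474e+00]
```

>>> {"fn": "jog_arm", "kwargs": {
  "motion": "100 -0.116 -0.006 0 0 0 0.12; 100 -0.232 -0.012 0 0 0 0.24; 100 -0.348 -0.017 0 0 0 0.36; 100 -0.464 -0.023 0 0 0 0.48; 100 -0.58 -0.029 0 0 0 0.6"
}}

```text
time: 2.75
tool_pos: [0.4211, 0.0006, 0.3017]
tool_rot: [0.0, 0.903, 0.43, 0.001]
contact_force: [1.1, 0.4, -0.5]
gripper_width: 1.0
grasp_force: 0.0
```

```bash
python3 - <<'E'
from h import *
s=state();print(s["joint_pos"].round(3))
go([.464,-.272,.28],down(np.radians(-129)))
E
```

```text
[-0.176 -0.495  1.962  0.     1.673  0.505]
tcp [0.4211 0.0006 0.3017] go [-0.3696  0.4098  0.0435] [ 2.000e-04 -1.100e-03  1.047e+00]
```

>>> {"fn": "jog_arm", "kwargs": {
  "motion": "100 -0.074 0.082 0.01 0 0 0.12; 100 -0.148 0.164 0.02 0 0 0.24; 100 -0.222 0.246 0.03 0 0 0.36; 100 -0.296 0.328 0.04 0 0 0.48; 70 -0.37 0.41 0.0435 0 0 0.6"
}}

```text
time: 3.38
tool_pos: [0.4655, -0.2719, 0.2793]
tool_rot: [-0.0, 1.0, -0.005, 0.0]
contact_force: [0.2, 1.1, 0.1]
gripper_width: 0.815
grasp_force: 0.0
```

```bash
python3 - <<'E'
from h import *
s=state();print(s["joint_pos"].round(3))
go([.464,-.272,.28],down(np.radians(-129)))
go([.464,-.272,.181],down(np.radians(-129)))
for c in("scene","top"):
    f=grab_frame(c);print([(round(float(d["p"]),2),np.round(d["at"],3).tolist()) for d in place_of(c,"lock_grip")[:1]])
E
```

```text
[-0.667 -0.178  1.754  0.     1.566  0.914]
tcp [ 0.4655 -0.2719  0.2793] go [-0.0029  0.0002 -0.0013] [-1.000e-04 -1.000e-04  4.467e-01]
tcp [ 0.4655 -0.2719  0.2793] go [-0.003   0.0002  0.1967] [-1.000e-04 -1.000e-04  4.467e-01]
[(0.59, [0.463, -0.274, 0.199])]
[]
```

>>> {"fn": "jog_arm", "kwargs": {
  "motion": "60 -0.003 0 0 0 0 0.115; 60 -0.003 0 0 0 0 0.23; 60 -0.003 0 0 0 0 0.345; 60 -0.003 0 0.06 0 0 0.447; 60 -0.003 0 0.09 0 0 0.447"
}}

```text
time: 4.2
tool_pos: [0.4637, -0.2683, 0.2334]
tool_rot: [-0.0, 0.944, -0.329, -0.001]
contact_force: [-0.8, -0.2, 0.8]
gripper_width: 0.598
grasp_force: 0.0
```

```bash
python3 - <<'E'
from h import *
s=state();print(s["joint_pos"].round(3))
go([.464,-.273,.181],down(np.radians(-129)))
f=grab_frame("scene"); a=cv2.resize(f["color"][150:280,220:400,::-1],None,fx=4.4,fy=4.4,interpolation=cv2.INTER_CUBIC)
cv2.imwrite("pics/crop2.png",cv2.convertScaleAbs(a,alpha=1.5))
E
```

```text
[-0.664 -0.162  1.816  0.     1.489  1.578]
tcp [ 0.4637 -0.2683  0.2334] go [0.0064 0.007  0.1047] [-0.0002  0.0009  0.0067]
```

View pics/crop2.png

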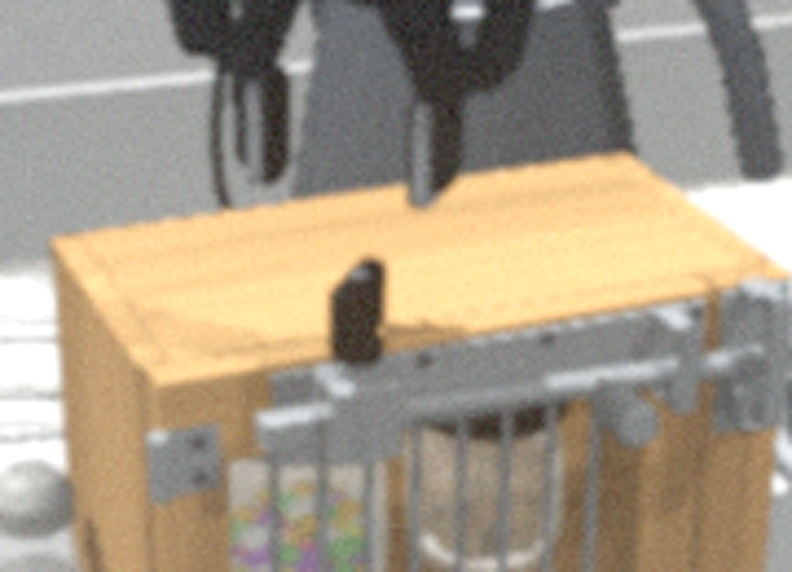

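>>> {"fn": "jog_arm", "kwargs": {
  "motion": "60 0.006 0.007 0.06 0 0 0.0067; 60 0.006 0.007 0.105 0 0 0.0067; 60 0.006 0.007 0.105 0 0 0.0067; 40 0.006 0.007 0.105 0 0 0.0067; 30 0.006 0.007 0.105 0 0 0.0067"
}}

```text
time: 4.88
tool_pos: [0.465, -0.2751, 0.1839]
tool_rot: [0.0, 0.942, -0.335, 0.001]
contact_force: [0.0, 0.0, 0.5]
gripper_width: 0.301
grasp_force: 0.0
```

```bash
python3 - <<'E'
from h import *
s=state();print(s["contact_force"].round(2))
go([.464,-.273,.181],down(np.radians(-129)))
f=grab_frame("scene"); a=cv2.resize(f["color"][150:280,220:400,::-1],None,fx=4.4,fy=4.4,interpolation=cv2.INTER_CUBIC)
cv2.imwrite("pics/crop3.png",cv2.convertScaleAbs(a,alpha=1.5))
E
```

```text
[0.05 0.   0.48]
tcp [ 0.465  -0.2751  0.1839] go [-0.0042 -0.002   0.0058] [-0.     -0.0019 -0.0022]
```

View pics/crop3.png

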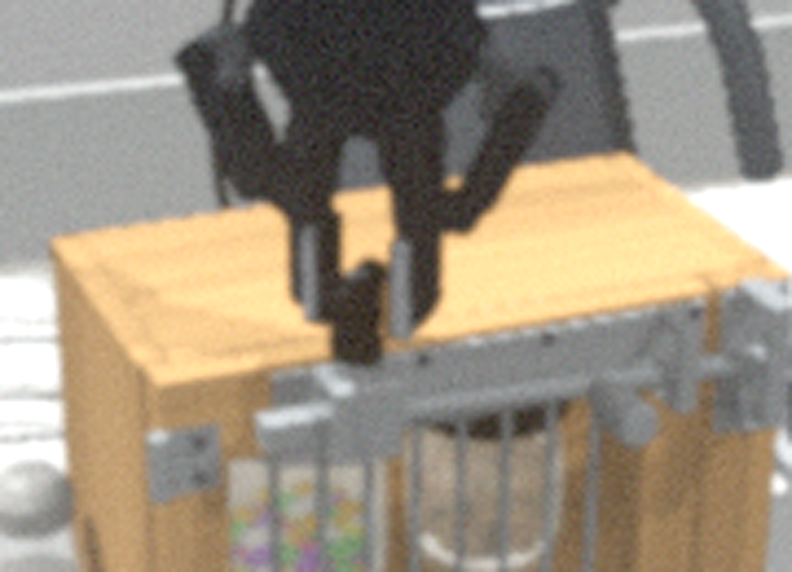

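>>> {"fn": "jog_arm", "kwargs": {
  "motion": "15 -0.003 -0.001 0.005 0 0 0; 0 -0.003 -0.001 0.005 0 0 0; 0 -0.003 -0.001 0.005 0 0 0; 0 -0.003 -0.001 0.005 0 0 0; 0 -0.003 -0.001 0.005 0 0 0"
}}

```text
time: 5.55
tool_pos: [0.4643, -0.2738, 0.1814]
tool_rot: [0.0, 0.942, -0.336, 0.001]
contact_force: [0.4, 0.7, 5.7]
gripper_width: 0.106
grasp_force: 63.6
```

```bash
python3 - <<'E'
from h import *
s=state();r=rot(s["tool_rot"]).as_matrix()
print(s["contact_force"].round(2),s["ft_torque"].round(2),s["joint_pos"].round(3),np.degrees(np.arctan2(r[1,1],r[0,1])))
f=grab_frame("scene"); a=cv2.resize(f["color"][160:260,250:370,::-1],None,fx=5,fy=5,interpolation=cv2.INTER_CUBIC)
cv2.imwrite("pics/crop4.png",cv2.convertScaleAbs(a,alpha=1.7))
E
```

```text
[0.42 0.67 5.72] [ 0.13  0.07 -0.08] [-0.671 -0.12   1.866  0.     1.393  1.584] -129.23210672054543
```

View pics/crop4.png

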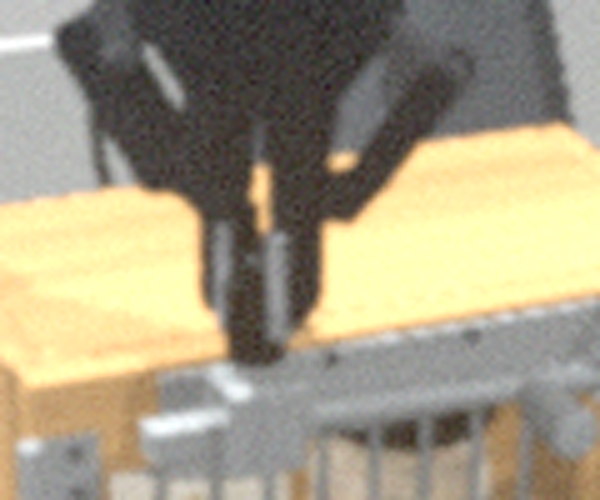

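>>> {"fn": "jog_arm", "kwargs": {
  "motion": "0 0 0 -0.0015 0 0 -0.11; 0 0 0 -0.003 0 0 -0.22; 0 0 0 -0.0045 0 0 -0.33; 0 0 0 -0.006 0 0 -0.44; 0 0 0 -0.0072 0 0 -0.55"
}}

```text
time: 6.22
tool_pos: [0.465, -0.2713, 0.1846]
tool_rot: [-0.002, 0.997, 0.073, 0.002]
contact_force: [1.9, 9.6, 6.6]
gripper_width: 0.107
grasp_force: 64.0
```

```bash
python3 - <<'E'
from h import *
s=state();r=rot(s["tool_rot"]).as_matrix()
print(s["contact_force"].round(2),s["ft_torque"].round(2),s["joint_pos"].round(3),np.degrees(np.arctan2(r[1,1],r[0,1])))
go([.4643,-.2738,.1878],down(np.radians(-41.4)))
E
```

```text
[1.86 9.64 6.61] [ 1.66 -0.44 -0.11] [-0.67  -0.123  1.863  0.006  1.401  0.754] -81.62767080664841
tcp [ 0.465  -0.2713  0.1846] go [-0.002   0.0047 -0.0063] [-0.0015 -0.0039 -0.4681]
```

>>> {"fn": "jog_arm", "kwargs": {
  "motion": "0 0.001 -0.004 -0.002 0 0 -0.1; 0 0.001 -0.006 -0.0035 0 0 -0.2; 0 0.001 -0.006 -0.005 0 0 -0.3; 0 0.001 -0.006 -0.0065 0 0 -0.4; 0 0.001 -0.006 -0.0075 0 0 -0.465"
}}

```text
time: 6.85
tool_pos: [0.4639, -0.2688, 0.1875]
tool_rot: [-0.001, 0.913, 0.408, 0.001]
contact_force: [0.5, 5.8, 4.3]
gripper_width: 0.106
grasp_force: 63.5
```

```bash
python3 - <<'E'
from h import *
s=state();r=rot(s["tool_rot"]).as_matrix()
print(s["contact_force"].round(2),s["ft_torque"].round(2),s["joint_pos"].round(3),np.degrees(np.arctan2(r[1,1],r[0,1])))
go([.4643,-.2738,.1878],down(np.radians(-41.4)))
E
```

```text
[0.54 5.79 4.28] [ 1.02 -0.02 -0.08] [-0.666 -0.129  1.864  0.003  1.408  0.063] -41.78054044059678
tcp [ 0.4639 -0.2688  0.1875] go [-0.0069  0.0072 -0.0005] [-0.001  -0.0022 -0.0044]
```

>>> {"fn": "jog_arm", "kwargs": {
  "motion": "0 0.003 -0.0027 -0.001 0 0 -0.02; 0 0.003 -0.0027 -0.0015 0 0 -0.04; 0 0.003 -0.0027 -0.002 0 0 -0.06; 0 0.003 -0.0027 -0.002 0 0 -0.08; 0 0.003 -0.0027 -0.002 0 0 -0.08"
}}

```text
time: 7.48
tool_pos: [0.4636, -0.2684, 0.1879]
tool_rot: [0.0, 0.888, 0.46, 0.0]
contact_force: [3.0, 0.7, 0.2]
gripper_width: 0.104
grasp_force: 76.7
```

```bash
python3 - <<'E'
from h import *
s=state();r=rot(s["tool_rot"]).as_matrix()
print(s["contact_force"].round(2),s["ft_torque"].round(2),s["joint_pos"].round(3),np.degrees(np.arctan2(r[1,1],r[0,1])))
E
```

```text
[3.04 0.7  0.21] [ 0.13 -0.49 -1.27] [-6.640e-01 -1.320e-01  1.865e+00  1.000e-03  1.408e+00 -5.000e-02] -35.19761543085767
```

>>> {"fn": "jog_arm", "kwargs": {
  "motion": "0 0 0 0 0 0 0.03; 40 0 0 0 0 0 0.03; 45 0 0 0 0 0 0.03; 45 0 0 -0.09 0 0 0.03; 45 0 0 -0.19 0 0 0.03"
}}

```text
time: 8.1
tool_pos: [0.4625, -0.2677, 0.2824]
tool_rot: [-0.002, 0.897, 0.441, -0.001]
contact_force: [0.3, -0.5, -0.1]
gripper_width: 0.449
grasp_force: 0.0
```

```bash
python3 - <<'E'
from h import *
s=state();print(s["joint_pos"].round(3))
for c in("scene","top"):
    f=grab_frame(c); P=cloud(f)
    for n in("gate_hinge","gate_edge","bolt_knob","lock_grip","jamb_edge"):
        print(n,[(round(float(d["p"]),2),np.round(d["at"],3).tolist()) for d in place_of(c,n)[:1]])
    for d in cut_out(c,"lock_grip")[:1]:
        m=d["pixels"]&(f["range_z"]>0); H=P[m]; H=H[(H[:,2]>.185)&(H[:,2]<.22)]
        if len(H)>5: w,V=np.linalg.eigh(np.cov(H[:,:2].T)); print(len(H),H.mean(0).round(4),np.degrees(np.arctan2(V[1,1],V[0,1])),np.sqrt(w))
    if c=="scene":
        a=cv2.resize(f["color"][160:290,220:400,::-1],None,fx=4.4,fy=4.4,interpolation=cv2.INTER_CUBIC); cv2.imwrite("pics/crop5.png",cv2.convertScaleAbs(a,alpha=1.5))
    # knob: points standing proud of the gate
    m=(P[...,0]<.452)&(P[...,0]>.40)&(abs(P[...,1]+.365)<.04)&(abs(P[...,2]-.148)<.02); Q=P[m]
    print(c,"knob pts",len(Q),Q.min(0).round(4),Q.max(0).round(4),np.median(Q,0).round(4))
E
```

```text
[-6.640e-01 -1.880e-01  1.758e+00 -1.000e-03  1.576e+00 -7.000e-03]
gate_hinge [(0.61, [0.471, -0.203, 0.172])]
gate_edge [(0.84, [0.485, -0.423, 0.172])]
bolt_knob [(0.9, [0.442, -0.369, 0.142])]
lock_grip [(0.72, [0.461, -0.272, 0.201])]
jamb_edge [(0.67, [0.485, -0.424, 0.17])]
391 [ 0.4572 -0.2708  0.2019] 51.59065508942739 [0.00224282 0.00946985]
scene knob pts 166 [ 0.4261 -0.3756  0.1404] [ 0.4516 -0.3584  0.1574] [ 0.4329 -0.3645  0.1515]
gate_hinge [(0.52, [0.438, -0.366, 0.147])]
gate_edge [(0.77, [0.485, -0.423, 0.17])]
bolt_knob [(0.53, [0.439, -0.369, 0.146])]
lock_grip []
jamb_edge [(0.7, [0.485, -0.422, 0.17])]
top knob pts 85 [ 0.4304 -0.3752  0.1445] [ 0.451  -0.3585  0.1576] [ 0.4407 -0.3681  0.1537]
```

View pics/crop5.png

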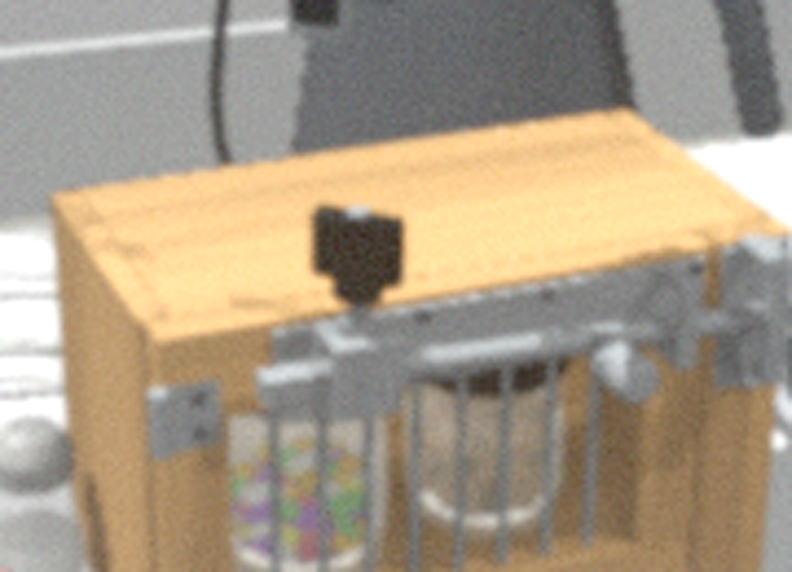

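```bash
cat >> h.py <<'E'
HINGE=np.array([.472,-.203,0]); K0=np.array([.441,-.367,.147])
def knobpose(th=.4,psi=.06,out=.003,knob=K0,back=0):
    gx=np.array([np.cos(psi),np.sin(psi),0]); gy=np.array([-np.sin(psi),np.cos(psi),0])
    z=np.sin(th)*gx-np.array([0,0,np.cos(th)]); y=-gy
    return knob-out*gx+(.019-back)*z, np.stack([np.cross(y,z),y,z],1)
E
python3 - <<'E'
from h import *
p,M=knobpose(back=.1);print(p);go(p,M)
p,M=knobpose();print(p);go(p,M)
E
```

```text
[ 0.40651927 -0.36907133  0.22160594]
tcp [ 0.4633 -0.2682  0.2824] go [-0.2291  0.0336  0.1216] [-0.1142  0.2505  0.5607]
[ 0.44539103 -0.36673622  0.12949984]
tcp [ 0.4633 -0.2682  0.2824] go [-0.1778  0.0925  0.3057] [-0.1142  0.2505  0.5607]
```

>>> {"fn": "jog_arm", "kwargs": {
  "motion": "45 -0.057 0.008 0 -0.023 0.05 0.112; 45 -0.115 0.017 0.02 -0.046 0.1 0.224; 45 -0.172 0.025 0.05 -0.069 0.15 0.336; 45 -0.229 0.034 0.08 -0.091 0.2 0.448; 45 -0.229 0.034 0.122 -0.114 0.25 0.56"
}}

```text
time: 9.43
tool_pos: [0.4061, -0.3715, 0.2222]
tool_rot: [-0.005, 0.979, 0.026, 0.2]
contact_force: [0.1, 0.0, -0.2]
gripper_width: 0.453
grasp_force: 0.0
```

```bash
python3 - <<'E'
from h import *
print(state()["joint_pos"].round(3))
p,M=knobpose();go(p,M)
E
```

```text
[-1.059 -0.286  1.976  0.375  1.284  0.382]
tcp [ 0.4061 -0.3715  0.2222] go [ 0.     -0.0055  0.2016] [ 0.0027 -0.0018 -0.0044]
```

>>> {"fn": "jog_arm", "kwargs": {
  "motion": "45 0 -0.0055 0.08 0 0 0; 45 0 -0.0055 0.14 0 0 0; 45 0 -0.0055 0.18 0 0 0; 45 0 -0.0055 0.2 0 0 0; 45 0 -0.0055 0.2 0 0 0"
}}

```text
time: 10.05
tool_pos: [0.4455, -0.3639, 0.1293]
tool_rot: [-0.006, 0.98, 0.03, 0.198]
contact_force: [0.1, 1.0, 0.6]
gripper_width: 0.45
grasp_force: 0.0
```

```bash
python3 - <<'E'
from h import *
s=state();print(s["contact_force"].round(2))
p,M=knobpose();go(p,M)
f=grab_frame("scene"); a=cv2.resize(f["color"][160:290,250:430,::-1],None,fx=4.4,fy=4.4,interpolation=cv2.INTER_CUBIC)
cv2.imwrite("pics/crop6.png",cv2.convertScaleAbs(a,alpha=1.6))
E
```

```text
[0.09 0.99 0.62]
tcp [ 0.4455 -0.3639  0.1293] go [-0.0004  0.0056 -0.0005] [-0.0004  0.0005  0.0008]
```

View pics/crop6.png

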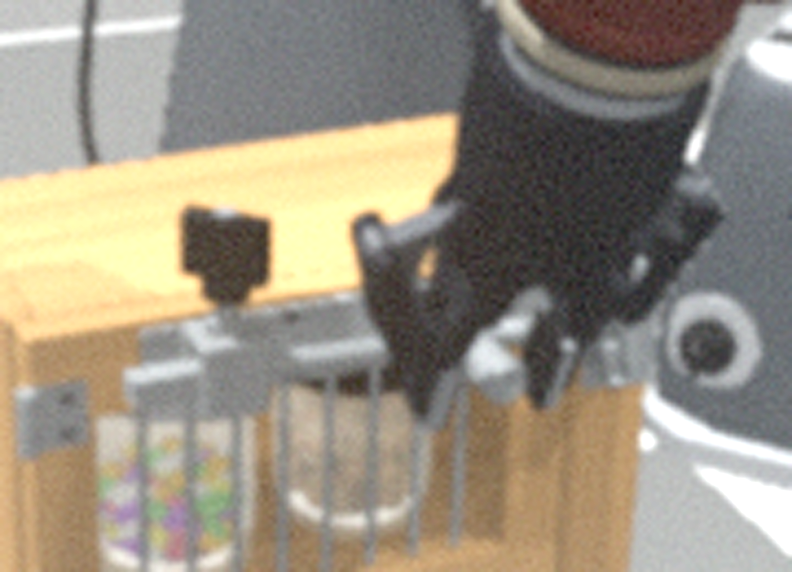

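>>> {"fn": "jog_arm", "kwargs": {
  "motion": "40 0 0.005 0 0 0 0; 20 0 0.005 0 0 0 0; 0 0 0.005 0 0 0 0; 0 0 0.005 0 0 0 0; 0 0 0.005 0 0 0 0"
}}

```text
time: 10.72
tool_pos: [0.4459, -0.3667, 0.1311]
tool_rot: [-0.006, 0.98, 0.03, 0.199]
contact_force: [-2.9, 2.5, 5.3]
gripper_width: 0.183
grasp_force: 58.5
```

```bash
python3 - <<'E'
from h import *
s=state();print(s["contact_force"].round(2),s["ft_torque"].round(2),s["joint_pos"].round(3))
r=rot(s["tool_rot"]); 
gx=np.array([1,.06,0]);gy=np.array([-.06,1,0])
p=s["tool_pos"]
go(p+[0,0,.0075]); go(p+[0,0,.0075]+.028*gy)
E
```

```text
[-2.95  2.53  5.31] [0.56 0.3  0.35] [-0.984 -0.133  2.005  0.389  1.093  0.375]
tcp [ 0.4459 -0.3667  0.1311] go [ 0.0058  0.     -0.0138] [0. 0. 0.]
tcp [ 0.4459 -0.3667  0.1311] go [ 0.006  -0.0561 -0.0138] [0. 0. 0.]
```

>>> {"fn": "jog_arm", "kwargs": {
  "motion": "0 0.0025 0 -0.006 0 0 0; 0 0.005 0 -0.012 0 0 0; 0 0.007 0 -0.0165 0 0 0; 0 0.007 0 -0.0165 0 0 0; 0 0.007 0 -0.0165 0 0 0"
}}

```text
time: 11.35
tool_pos: [0.4457, -0.3665, 0.1385]
tool_rot: [-0.006, 0.98, 0.03, 0.198]
contact_force: [0.8, 0.4, -4.6]
gripper_width: 0.188
grasp_force: 59.1
```

```bash
python3 - <<'E'
from h import *
s=state();print(s["contact_force"].round(2),s["ft_torque"].round(2))
f=grab_frame("scene"); print([(round(float(d["p"]),2),np.round(d["at"],3).tolist()) for n in("bolt_knob","bolt_nose") for d in place_of("scene",n)[:1]])
a=cv2.resize(f["color"][180:290,310:450,::-1],None,fx=5,fy=5,interpolation=cv2.INTER_CUBIC)
cv2.imwrite("pics/crop7.png",cv2.convertScaleAbs(a,alpha=1.6))
E
```

```text
[ 0.78  0.44 -4.58] [-0.32  0.38  0.01]
[(0.95, [0.441, -0.367, 0.15]), (0.73, [0.472, -0.435, 0.142])]
```

View pics/crop7.png

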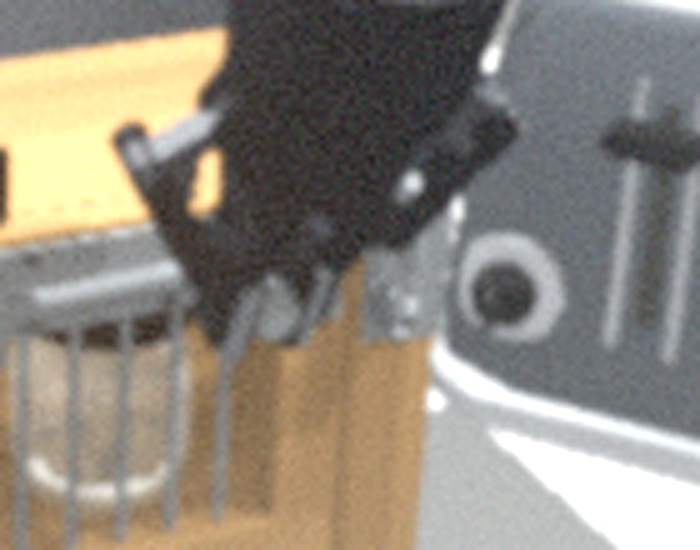

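>>> {"fn": "jog_arm", "kwargs": {
  "motion": "0 0 -0.004 0 0 0 0; 0 0 -0.008 0 0 0 0; 0 0 -0.012 0 0 0 0; 0 0 -0.016 0 0 0 0; 0 0 -0.02 0 0 0 0"
}}

```text
time: 12.12
tool_pos: [0.4451, -0.3566, 0.1387]
tool_rot: [-0.006, 0.98, 0.03, 0.198]
contact_force: [1.3, -2.0, -3.9]
gripper_width: 0.186
grasp_force: 59.2
```

Sliding freely with only about 2 N of resistance, so I draw the rest (29 mm in all).

>>> {"fn": "jog_arm", "kwargs": {
  "motion": "0 0 -0.008 0 0 0 0; 0 0 -0.016 0 0 0 0; 0 0 -0.024 0 0 0 0; 0 0 -0.032 0 0 0 0; 0 0 -0.038 0 0 0 0"
}}

```text
time: 12.75
tool_pos: [0.4438, -0.3374, 0.1386]
tool_rot: [-0.006, 0.98, 0.03, 0.198]
contact_force: [-1.0, -1.7, -4.7]
gripper_width: 0.188
grasp_force: 59.2
```

```bash
python3 - <<'E'
from h import *
s=state();print(s["contact_force"].round(2),s["ft_torque"].round(2),s["joint_pos"].round(3))
grab_frame("scene"); print([(n,round(float(d["p"]),2),np.round(d["at"],3).tolist()) for n in("bolt_knob","bolt_nose","gate_edge","lock_grip") for d in place_of("scene",n)[:1]])
p=s["tool_pos"];r=rot(s["tool_rot"])
for a in(.06,.12,.18,.24,.30,.365,.38):
    Q=R.from_rotvec([0,0,-a]); h=np.array([HINGE[0],HINGE[1],p[2]])
    print(a,end=" ");go(h+Q.apply(p-h),(Q*r).as_matrix())
E
```

```text
[-1.   -1.73 -4.67] [-0.58  0.66 -0.07] [-0.953 -0.202  2.051  0.379  1.103  0.416]
[('bolt_knob', 0.91, [0.439, -0.336, 0.154]), ('bolt_nose', 0.69, [0.47, -0.408, 0.139]), ('gate_edge', 0.9, [0.484, -0.421, 0.17]), ('lock_grip', 0.73, [0.464, -0.273, 0.202])]
0.06 tcp [ 0.4438 -0.3371  0.1383] go [-0.0143 -0.0042 -0.0066] [-0.0166  0.0001  0.0367]
0.12 tcp [ 0.4438 -0.3371  0.1383] go [-0.0285 -0.01   -0.0126] [-0.0321  0.0001  0.0735]
0.18 tcp [ 0.4438 -0.3371  0.1383] go [-0.0424 -0.0167 -0.0185] [-4.770e-02  1.000e-04  1.104e-01]
0.24 tcp [ 0.4438 -0.3371  0.1383] go [-0.0559 -0.0243 -0.0242] [-6.320e-02  1.000e-04  1.472e-01]
0.3 tcp [ 0.4438 -0.3371  0.1383] go [-0.0689 -0.0327 -0.0297] [-7.880e-02  1.000e-04  1.841e-01]
0.365 tcp [ 0.4438 -0.3371  0.1383] go [-0.0825 -0.0428 -0.0354] [-9.56e-02  1.00e-04  2.24e-01]
0.38 tcp [ 0.4438 -0.3371  0.1383] go [-0.0855 -0.0453 -0.0367] [-9.950e-02  1.000e-04  2.332e-01]
```

>>> {"fn": "jog_arm", "kwargs": {
  "motion": "0 -0.007 -0.002 -0.003 -0.008 0 0.018; 0 -0.0143 -0.0042 -0.0063 -0.0166 0 0.037; 0 -0.0215 -0.007 -0.0095 -0.024 0 0.055; 0 -0.0285 -0.01 -0.0126 -0.032 0 0.0735; 0 -0.0424 -0.0167 -0.0185 -0.0477 0 0.11"
}}

```text
time: 13.62
tool_pos: [0.4201, -0.3309, 0.1391]
tool_rot: [0.013, 0.978, -0.059, 0.198]
contact_force: [0.5, 0.0, -5.9]
gripper_width: 0.188
grasp_force: 59.4
```

```bash
python3 - <<'E'
from h import *
s=state();print(s["contact_force"].round(2),s["ft_torque"].round(2),s["joint_pos"].round(3))
grab_frame("scene"); print([(n,round(float(d["p"]),2),np.round(d["at"],3).tolist()) for n in("bolt_knob","bolt_nose","gate_edge","jamb_edge","lock_grip") for d in place_of("scene",n)[:1]])
p=s["tool_pos"];r=rot(s["tool_rot"])
for a in(.05,.1,.15,.19,.2):
    Q=R.from_rotvec([0,0,-a]); h=np.array([HINGE[0],HINGE[1],p[2]])
    print(a,end=" ");go(h+Q.apply(p-h),(Q*r).as_matrix())
E
```

```text
[ 0.46  0.02 -5.95] [-0.19  0.52  0.23] [-0.961 -0.301  2.131  0.337  1.059  0.602]
[('bolt_knob', 0.66, [0.416, -0.329, 0.151]), ('bolt_nose', 0.96, [0.434, -0.406, 0.138]), ('gate_edge', 0.96, [0.449, -0.42, 0.169]), ('jamb_edge', 0.75, [0.485, -0.422, 0.169]), ('lock_grip', 0.58, [0.448, -0.268, 0.202])]
0.05 tcp [ 0.4205 -0.3308  0.1391] go [-0.0128 -0.0037 -0.0055] [-0.0141 -0.0001  0.0325]
0.1 tcp [ 0.4205 -0.3308  0.1391] go [-0.0248 -0.0083 -0.0106] [-0.0271 -0.0001  0.0632]
0.15 tcp [ 0.4205 -0.3308  0.1391] go [-0.0365 -0.0136 -0.0156] [-0.0401 -0.0002  0.0939]
0.19 tcp [ 0.4205 -0.3308  0.1391] go [-0.0457 -0.0183 -0.0195] [-0.0505 -0.0003  0.1185]
0.2 tcp [ 0.4205 -0.3308  0.1391] go [-0.048  -0.0195 -0.0204] [-0.0531 -0.0003  0.1246]
```

>>> {"fn": "jog_arm", "kwargs": {
  "motion": "0 -0.0128 -0.0037 -0.0055 -0.0141 0 0.0325; 0 -0.0248 -0.0083 -0.0106 -0.0271 0 0.0632; 0 -0.0365 -0.0136 -0.0156 -0.04 0 0.094; 0 -0.0457 -0.0183 -0.0195 -0.0505 0 0.1185; 0 -0.0457 -0.0183 -0.0195 -0.0505 0 0.1185"
}}

```text
time: 14.55
tool_pos: [0.3967, -0.319, 0.1391]
tool_rot: [0.033, 0.968, -0.152, 0.196]
contact_force: [0.4, -0.9, -6.1]
gripper_width: 0.186
grasp_force: 59.5
```

```bash
python3 - <<'E'
from h import *
s=state();print(s["contact_force"].round(2),s["ft_torque"].round(2),s["joint_pos"].round(3),s["tool_pos"])
for c in("scene","top"):
    f=grab_frame(c); o={n:d["at"] for n in("bolt_knob","bolt_nose","gate_edge","jamb_edge","lock_grip","gate_hinge","salt_shaker","tape_roll","nut_jar","sweet_jar") for d in place_of(c,n)[:1]}
    for n in o: print(c,n,np.round(o[n],3))
    if "gate_edge" in o: print("gap",np.linalg.norm(np.array(o["gate_edge"])-[.485,-.423,.17]))
    if c=="scene": a=cv2.resize(f["color"][150:330,190:430,::-1],None,fx=3.3,fy=3.3,interpolation=cv2.INTER_CUBIC); cv2.imwrite("pics/crop8.png",cv2.convertScaleAbs(a,alpha=1.5))
E
```

```text
[ 0.42 -0.92 -6.1 ] [-0.27  0.66  0.18] [-0.953 -0.41   2.212  0.273  1.028  0.824] [ 0.39673335 -0.318981    0.1391459 ]
scene bolt_knob [ 0.392 -0.316  0.151]
scene bolt_nose [ 0.396 -0.396  0.142]
scene gate_edge [ 0.408 -0.412  0.17 ]
scene jamb_edge [ 0.483 -0.422  0.171]
scene lock_grip [ 0.439 -0.263  0.2  ]
scene gate_hinge [ 0.471 -0.205  0.169]
scene salt_shaker [ 0.453 -0.136  0.004]
scene tape_roll [ 0.378 -0.532 -0.002]
scene nut_jar [ 0.565 -0.357  0.018]
scene sweet_jar [ 0.553 -0.275  0.016]
gap 0.07802365026067415
top bolt_knob [ 0.393 -0.322  0.153]
top bolt_nose [ 0.396 -0.396  0.14 ]
top gate_edge [ 0.404 -0.411  0.169]
top jamb_edge [ 0.482 -0.422  0.17 ]
top lock_grip [ 0.435 -0.264  0.204]
top gate_hinge [ 0.473 -0.199  0.171]
top salt_shaker [ 0.571 -0.166  0.002]
top tape_roll [ 0.379 -0.53  -0.002]
top nut_jar [ 0.484 -0.423  0.169]
gap 0.08202737347983292
```

View pics/crop8.png

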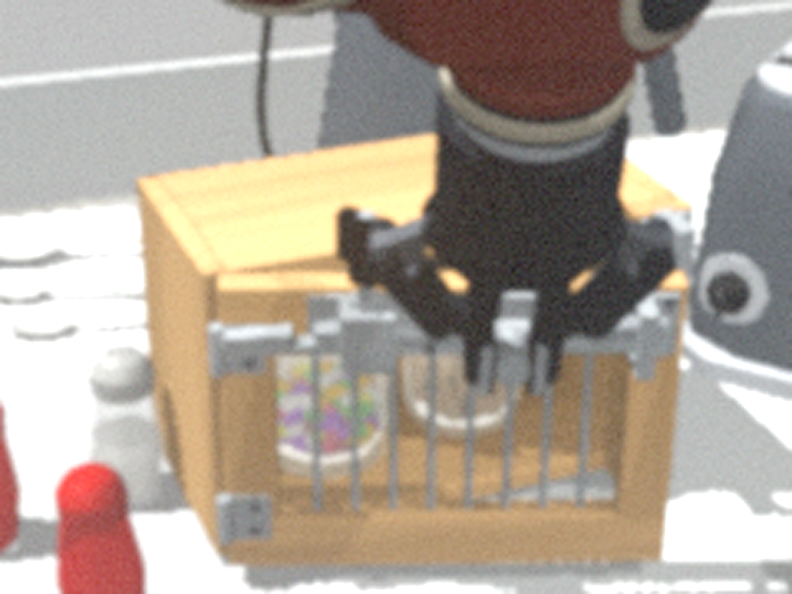

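The gate stands open about 80 mm (measured 78 and 82 mm by the two cameras). The bolt is drawn about 29 mm, the knob is still gripped and the wrist force is steady, so I hand it in.

```bash
python3 -c "
from plant import *
print(job_done())"
```

```text
the job is handed in; nothing more can be done
None
```

I turned the lock knob to its stop, lifted the bolt over the lip and drew it about 29 mm, and handed the job in with the gripper holding the gate about 80 mm open; the arm touched neither the jars nor the things beside the cabinet.

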